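Slide the cheese tray home on its draining stand

TASK

Slide the steel draining tray, with the heart-shaped cheese on it, along the white stand and under the steel lips until it is fully home and the two side spring catches have snapped into its notches. The cheese must stay lying flat on the tray; do not knock the other things on the table about, and let go when done.

Things in the scene. Friction and masses are not known exactly. Their poses are not given: they have to be found in the camera images.
- stand: Fixed low stand of slippery white plastic, 290 x 180 mm, flat bed 30 mm above the table. x axis: sliding direction (the tray goes towards +x), y across, z up. Origin: at table height, below the middle of the tray when home; the bed reaches from x = -200 to +90 mm. From x = -200 to -66 mm the bed is open; an end stop across the bed has its face at x = 72 mm, 2 mm beyond the tray's front when home.
- entry (a point): Mouth of the stand's guides: middle of the bed's top, 66 mm behind (-x of) the stand's origin. Flared guides narrow from about 155 mm clear width here to 123 mm, 46 mm further in; then straight walls 123 mm apart run to the end stop, with steel lips on top reaching 6 mm inwards; lip underside 12 mm, top 15 mm above the bed.
- home (a point): Point on the bed's top, 30 mm above the stand's origin, where the tray's origin sits when the tray is home (axes parallel to the stand's). The tray slides with 1 to 2 N (some 6 N while the flares straighten it); pressing the catches aside, over the last 40 mm, takes up to some 13 N.
- tray: Loose steel tray, about 0.35 kg, 140 mm long (x), 120 wide (y), floor 5 mm thick, side edges 8 mm high, front (+x) corners bevelled; a notch 22 mm long, 7 mm deep in each side edge, 30 mm ahead of the middle. Origin: centre of the underside. It starts on the open part of the stand's bed, 135 to 160 mm short of home, up to 10 mm off to a side and 0.1 rad askew.
- push_tab (a point): Middle of the outer (rear, -x) face of the plain upright tab in the middle of the tray's rear end, 70 mm behind the tray's origin and 22 mm above its underside. The tab is 44 mm wide, 6 mm thick, its top 45 mm above the tray's underside.
- cheese: Heart-shaped firm white cheese, about 0.16 kg, 75 x 71 mm, 34 mm high, lying loose on the middle of the tray. Origin: on the underside, 33 mm from the tip, which points to -x; z up.
- catch_left (a joint): Spring catch, a white round nose, radius 14 mm, in a gap of the guide on the stand's +y side, 30 mm ahead of the stand's origin. Value: how far it is pressed outwards, m. 0 when free or resting in the tray's notch, about 0.004 while the tray's edge passes it.
- catch_right (a joint): The same on the stand's -y side; its value also grows as it is pressed outwards (away from the tray).
- mould: Bystander: round white open plastic mould, 90 mm across, 60 mm high, standing to the left (+y) of the stand. Origin: centre of the underside.
- loose_heart: Bystander: a second heart-shaped cheese, 75 x 71 x 34 mm, lying on the table to the right (-y) of the stand. Origin: on the underside, 33 mm from the tip.
- spatula: Bystander: spatula lying on the table to the right. Origin near its middle.
- spray: Bystander: white plastic bottle, 68 mm across, 190 mm high, standing to the left. Origin: centre of the underside.
- brush: Bystander: brush lying on the table to the left. Origin near its middle.
- bowl: Bystander: steel bowl, 140 mm across, 60 mm high, standing far to the left. Origin: centre of the underside.
Not all that is in view belongs to the job. What is shaped like the tray but blue or yellow is not meant.

How it is judged:
By the outcome, as a careful person would: the job done as asked, in the order asked, and still so for the second after the job is handed in, with the robot touching nothing.
It also fails if it takes over 40 s, if anything falls off the work surface, if the arm or the gripper's body presses on something with over 40 N, if the wrist force passes 120 N, or if a joint passes its speed limit or range.

ROBOT

A 6-joint arm with a two-finger parallel gripper is mounted at the origin on the work surface. World frame = base frame: x ahead of the robot, y to its left, z up, the work surface at z = 0. Lengths are in mm, angles in rad, forces in N, time in s.
With the tool pointing down it reaches from about 150 to 775 mm from the base axis. Payload 6.1 kg.
Tool frame: the origin (TCP) lies between the finger pads; the fingertips stand 8 mm ahead of it and the grasp point (between the pads) lies 11 mm behind it; z points along the fingers, y is the direction in which the jaws open and shut (so a half turn about z gives the same grasp; the last joint's range is limited). The gripper opens to 85 mm and grips with 20 to 120 N. Pads are 22 mm wide; open, the fingers measure 114 mm over their backs; the gripper's body (76 mm by 85 mm) begins 54 mm behind the grasp point. The pads swing forward as they close: fully open they stand 13 mm farther back than shut.
Start: joints at [1.303, 0.126, -0.04, 1.405, 0, 1.571], TCP at [138.914, 506.272, 239.295] pointing down, gripper open.
Joint ranges: [-2.72, 2.72], [-0.95, 1.95], [-1.27, 1.35], [-1.78, 2.02], [-1.46, 1.47], [-3.14, 3.14]. Speed limits (rad/s): [2.39, 2.39, 3.01, 3.14, 3.14, 3.14].

INTERFACE

Orientations are given as a 3x3 rotation matrix whose columns are the frame's x, y, z axes.
In Python, from cell import get_obs, snapshot, camera_model, job_done gives the robot as it stands.
- The arm moves only by the shell command python3 -m jog 'ROWS' [FORCE]. ROWS is a JSON object of lists of equal length, an entry for each row: "travel": the shift along the tool's x, y, z in m, a list of three; "spin": the turn about the tool's z in degrees; "claw": the closure, from 0 (fully open) to 1 (shut). In form: {"travel": [[dx, dy, dz], ...], "spin": [spin, ...], "claw": [claw, ...]}. A call has 1 to 8 rows; each row is the pose to reach, as a shift and turn from the pose measured when the call began, along the tool's axes at that moment; what a row does not reach only later rows make up. A row lasts 1/10 s, in which the tool goes at most 50 mm and 8.59 degrees, less where a joint would pass 70% of its speed; a pose out of reach is approached as far as the arm can. A call with a gripper value outside its range is refused whole. The fingers move at their own pace and stop on an object; FORCE is the grip in N (left out, the last holds). Time passes only in rows, so rows that repeat a pose let the fingers close. It gives the time, the measured TCP pose, the force and the opening at its end, in the units of the state.
- get_obs(): the state, without advancing time (a new reading comes with each control period).
- snapshot(name): name is "scene" or "top" or "wrist"; returns the picture (480x640x3 uint8, red, green, blue); there is no depth.
- camera_model(name): a dict with "mtx" (3x3 intrinsics, pixels), "T" (4x4, takes a point from camera to world coordinates). Camera axes: x right, y down, z forward; pixel columns grow to the right and rows downward; lengths in mm; the calibration is good to about 2 mm. A picture is of the moment at which its call begins: read the wrist's pose just before it. camera_model takes no time and is no camera call; for the wrist camera it gives the pose at the moment of the call.
- job_done(): hands the job in, once; it reports no verdict.
The state is a dict: "clock": time; "q": joint angles; "dq": joint speeds; "joint_efforts": joint torques, N m; "ee_pos": TCP position; "ee_rot": TCP orientation; "contact_force": force on the tool from outside, world axes, zero at the start; "torque": the same for the moment, N m; "width": opening from 0.0 (shut) to 1.0 (fully open).
Only numpy, scipy, OpenCV 4.12 (cv2) and the standard library are available. Lean on these libraries where they do the work, as an engineer would, in place of code of your own. Each camera call takes 0.05 s, during which the arm holds its last target.

## Working session

There is one attempt and no reset: what is moved stays moved. The work goes in short steps, Python scripts to look and compute and a shell command to move; the robot and the scene stay as the last step left them, time stands still between calls to the robot, and variables do not carry over. Pictures are saved under pics/ and viewed, and the job is handed in when it is done.

```bash
ls; mkdir -p pics
python3 - <<'E'
from cell import *
import cv2
o=get_obs()
print(o)
for n in("scene","top"):
    im=snapshot(n); cv2.imwrite(f"pics/{n}0.png",im[:,:,::-1]); m=camera_model(n); print(n,m["mtx"],m["T"])
E
```

```text
pics
{'clock': 0.0, 'q': array([ 1.30298813e+00,  1.26363804e-01, -4.06174582e-02,  1.40539207e+00,
        1.61954132e-05,  1.57081406e+00]), 'dq': array([ 3.18525917e-03,  1.10313277e-03, -8.02754334e-04,  7.34355052e-05,
        3.00681570e-05,  2.15951265e-04]), 'joint_efforts': array([-4.95095555e-04, -4.35916650e+01,  3.52922237e+01,  1.72566308e-02,
       -6.10587335e-05,  1.23331702e-05]), 'ee_pos': array([138.81495733, 505.90323937, 238.53262669]), 'ee_rot': array([[-9.64348506e-01,  2.64635167e-01, -4.32922720e-04],
       [ 2.64635521e-01,  9.64347314e-01, -1.51650452e-03],
       [ 1.61674334e-05, -1.57700560e-03, -9.99998756e-01]]), 'contact_force': array([-0.20132231, -0.01337484, -0.19004912]), 'torque': array([0.03609502, 0.0152862 , 0.00583483]), 'width': 1.0007426510630788}
scene [[612.7238389    0.         314.30763683]
 [  0.         612.7238389  243.4345171 ]
 [  0.           0.           1.        ]] [[ 2.09331139e-01  5.40987605e-01 -8.14563003e-01  1.78365101e+03]
 [ 9.77817699e-01 -1.22011337e-01  1.70252112e-01 -1.86939224e+02]
 [-7.28163874e-03 -8.32133189e-01 -5.54528027e-01  9.11658650e+02]
 [ 0.00000000e+00  0.00000000e+00  0.00000000e+00  1.00000000e+00]]
top [[503.36488978   0.         315.30830557]
 [  0.         503.36488978 237.20620881]
 [  0.           0.           1.        ]] [[-3.55581240e-02 -9.75867366e-01  2.15449538e-01  3.18576738e+02]
 [-9.99356483e-01  3.57388923e-02 -3.05789988e-03  7.22819877e+01]
 [-4.71582313e-03 -2.15419626e-01 -9.76510187e-01  1.27009694e+03]
 [ 0.00000000e+00  0.00000000e+00  0.00000000e+00  1.00000000e+00]]
```

View pics/scene0.png

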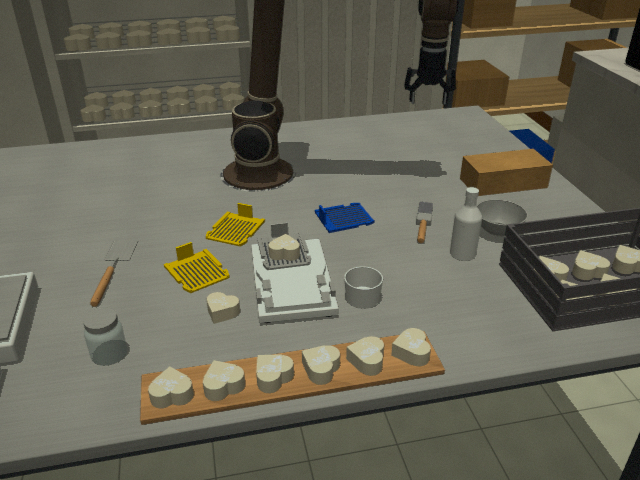

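View pics/top0.png

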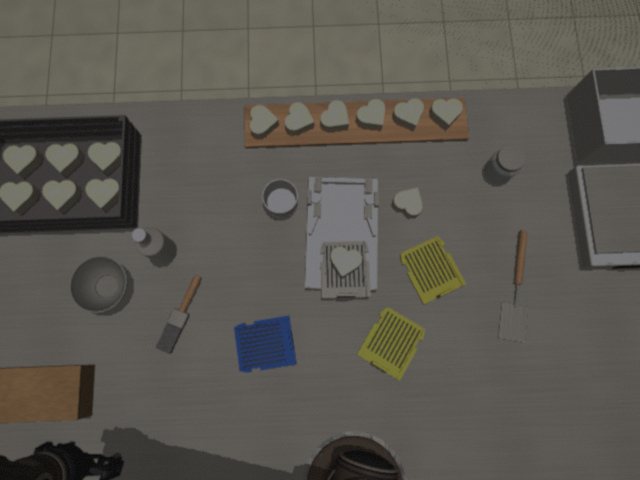

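Candidates in the top view: steel tray with heart on the stand (345,270), blue tray (265,344), and yellow trays (433,270) and (392,344). I choose the steel one on the white stand and check it in a close crop.

Run:
```python
import cv2
a=cv2.imread("pics/top0.png")[168:308,290:395]; cv2.imwrite("pics/c1.png",cv2.resize(cv2.convertScaleAbs(a,alpha=1.25),(420,560),interpolation=cv2.INTER_CUBIC))
a=cv2.imread("pics/scene0.png")[210:330,235:355]; cv2.imwrite("pics/c2.png",cv2.resize(a,(600,600),interpolation=cv2.INTER_CUBIC))
```

```text
(no output)
```

View pics/c1.png

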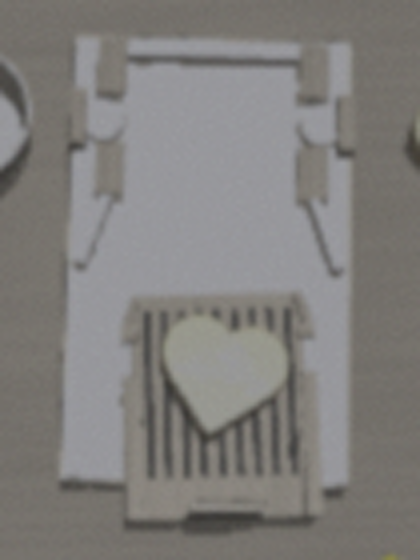

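View pics/c2.png

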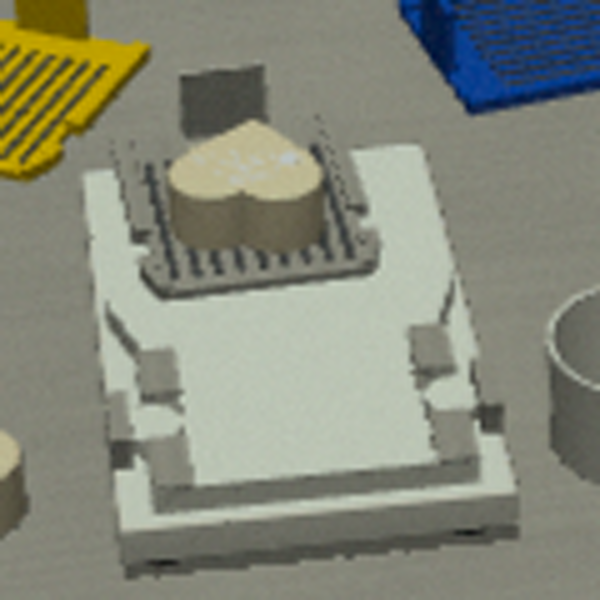

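The crops confirm it: steel tray with grey upright tab (c2 ~220,100), heart on it, rear-left/right tray corners at c1 (126,522)/(322,518), and stand corners at c1 (60,483), (345,490), (352,42), (78,38). Now measuring.

```bash
cat > h.py <<'E'
import numpy as np
from cell import *
def ray(cam,uv,z):
    m=camera_model(cam); K=np.array(m["mtx"]);T=np.array(m["T"])
    d=T[:3,:3]@np.linalg.solve(K,[uv[0],uv[1],1.]); o=T[:3,3]
    return o+d*(z-o[2])/d[2]
E
python3 - <<'E'
from h import *
def c1(p): return ((p[0]+.5)/4-.5+290,(p[1]+.5)/4-.5+168)
def c2(p): return ((p[0]+.5)/5-.5+235,(p[1]+.5)/5-.5+210)
R=lambda p,z:ray("top",c1(p),z)
S=lambda p,z:ray("scene",c2(p),z)
P=lambda n,v:print(n,np.round(v,1))
P("bed BL",R((62,483),30));P("BR",R((347,490),30));P("FR",R((352,42),30));P("FL",R((78,38),30))
P("stop face L",R((128,62),45));P("stop face R",R((300,66),45))
for n,p in dict(lipL1=(97,40),lipLin1=(127,40),lipLin2=(121,198),lipRin1=(299,100),lipRin2=(297,200),).items(): P(n,R(p,45))
P("tray RL",R((126,522),38));P("tray RR",R((322,518),38))
P("tray FL",R((133,298),38));P("tray FR",R((302,294),38))
P("notch L",R((132,358),38));P("notch R",R((308,355),38))
P("tab top L",R((186,517),75));P("tab top R",R((262,515),75))
print("scene")
P("tab top L(rob)",S((180,74),75));P("tab top R",S((264,66),75))
P("tray front L",S((152,292),36));P("tray fr R",S((376,264),36))
P("bed rear",S((85,173),30));P("bed rear",S((420,147),30))
P("bed front",S((121,535),30));P("bed front",S((517,497),30))
P("stopface",S((185,488),45));P("stopface",S((478,462),45))
E
```

```text
bed BL [463.9  98.1  30. ]
BR [453.2 -77.2  30. ]
FR [742.8 -98.4  30. ]
FL [752.1  78.7  30. ]
stop face L [729.6  47.3  45. ]
stop face R [722.8 -62.2  45. ]
lipL1 [745.1  66.6  45. ]
lipLin1 [744.3  47.4  45. ]
lipLin2 [640.1  55.1  45. ]
lipRin1 [700.2 -60.3  45. ]
lipRin2 [634.8 -55.3  45. ]
tray RL [437.7  59.6  38. ]
tray RR [435.8 -60.   38. ]
tray FL [577.1  50.   38. ]
tray FR [575.8 -55.7  38. ]
notch L [539.1  52.1  38. ]
notch R [537.  -57.3  38. ]
tab top L [435.8  24.4  75. ]
tab top R [435.4 -20.6  75. ]
scene
tab top L(rob) [443.  -21.7  75. ]
tab top R [444.9  22.   75. ]
tray front L [576.4 -57.7  36. ]
tray fr R [577.3  53.4  36. ]
bed rear [456.3 -75.7  30. ]
bed rear [470.5  99.1  30. ]
bed front [745.8 -96.4  30. ]
bed front [758.6  80.1  30. ]
stopface [738.1 -66.   45. ]
stopface [748.7  64.4  45. ]
```

Stand: yaw ≈ -0.066 rad, origin ≈ (660,-3). Tray: centre ≈ (507,-1.5), yaw ≈ -0.015, tab rear face at x ≈ 437, y ≈ 0. The plan is to push the tab with two nearly closed fingers side by side (jaw axis along y), which gives yaw control. First I move above and behind the tab.

```bash
python3 -m jog '{"travel":[[-0.034,-0.037,0.003],[-0.068,-0.075,0.007],[-0.102,-0.112,0.010],[-0.136,-0.150,0.014],[-0.170,-0.187,0.017],[-0.204,-0.225,0.021],[-0.238,-0.262,0.024],[-0.272,-0.300,0.028]],"spin":[-2,-4,-6,-8,-10,-12,-14.5,-14.5],"claw":[0.82,0.82,0.82,0.82,0.82,0.82,0.82,0.82]}' 30
cat >> h.py <<'E'
def go(t,yawdeg=None):
    o=get_obs(); R=o["ee_rot"]; d=R.T@(np.array(t)-o["ee_pos"])
    y=np.degrees(np.arctan2(R[0,1],R[1,1]))
    print("clk",round(o["clock"],2),"pos",np.round(o["ee_pos"],1),"tilt",np.round(R[:,2],3),"F",np.round(o["contact_force"],1),"w",round(o["width"],3))
    print("shift mm",np.round(d,1),"tool y angle to +x",round(y,2),"spin needed",None if yawdeg is None else round(yawdeg-y,2))
E
python3 -c "
from h import *
go([395,0,200],0.86)"
```

```text
clock: 0.9
ee_pos: [319.2, 148.3, 211.4]
ee_rot: [[-1.0, 0.013, 0.0], [0.013, 1.0, -0.001], [-0.0, -0.001, -1.0]]
contact_force: [1.9, 0.8, 0.1]
width: 0.176
clk 0.9 pos [319.2 148.3 211.4] tilt [ 0.    -0.001 -1.   ] F [1.9 0.8 0.1] w 0.176
shift mm [ -77.8 -147.3   11.6] tool y angle to +x 0.75 spin needed 0.11
```

```bash
python3 -m jog '{"travel":[[-0.020,-0.037,0.010],[-0.040,-0.074,0.030],[-0.060,-0.111,0.050],[-0.074,-0.140,0.080],[-0.078,-0.147,0.110],[-0.078,-0.147,0.130],[-0.078,-0.147,0.140],[-0.078,-0.147,0.140]],"spin":[0,0,0,0,0,0,0,0],"claw":[0.82,0.82,0.82,0.82,0.82,0.82,0.82,0.82]}' 
python3 -c "
from h import *
import cv2
go([420,0.5,48],0.86)
im=snapshot('scene')[:,:,::-1]
cv2.imwrite('pics/s1.png',cv2.resize(im[180:330,200:360],(640,600),interpolation=cv2.INTER_CUBIC))
im=snapshot('wrist')[:,:,::-1]
cv2.imwrite('pics/w1.png',im)
"
```

```text
clock: 1.7
ee_pos: [394.1, 0.2, 70.4]
ee_rot: [[-1.0, 0.013, -0.003], [0.013, 1.0, -0.001], [0.003, -0.001, -1.0]]
contact_force: [0.5, -0.9, -0.5]
width: 0.183
clk 1.7 pos [3.941e+02 2.000e-01 7.040e+01] tilt [-0.003 -0.001 -1.   ] F [ 0.5 -0.9 -0.5] w 0.183
shift mm [-26.    0.7  22.3] tool y angle to +x 0.75 spin needed 0.11
```

View pics/s1.png

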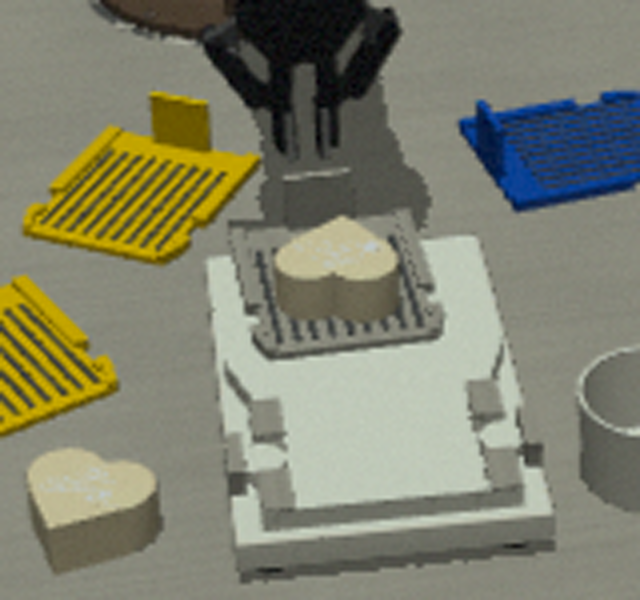

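View pics/w1.png

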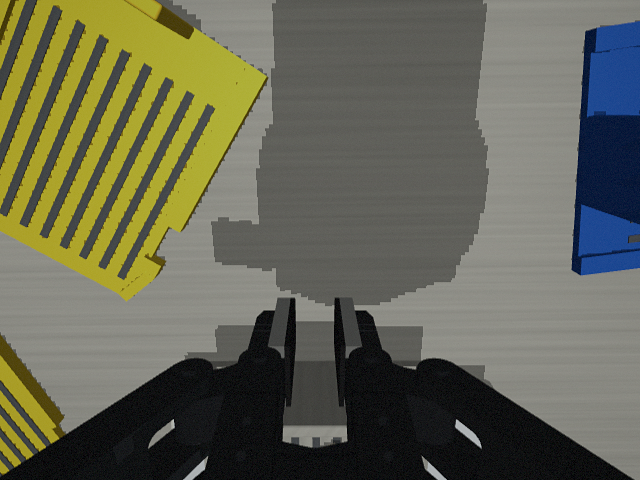

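Fingers at s1 (290–335,150) are centred behind the tab (320,200). I descend and ease up to the tab.

```bash
python3 -m jog '{"travel":[[0,0,0.010],[0,0.001,0.020],[-0.003,0.001,0.022],[-0.008,0.001,0.022],[-0.013,0.001,0.022],[-0.018,0.001,0.022],[-0.022,0.001,0.022],[-0.026,0.001,0.022]],"spin":[0,0,0,0,0,0,0,0],"claw":[0.82,0.82,0.82,0.82,0.82,0.82,0.82,0.82]}' 
python3 -c "
from h import *
import cv2
go([590-11,2,48],3.8)
im=snapshot('scene')[:,:,::-1]
cv2.imwrite('pics/s2.png',cv2.resize(im[180:330,200:360],(640,600),interpolation=cv2.INTER_CUBIC))
"
```

```text
clock: 2.6
ee_pos: [422.2, 1.0, 50.4]
ee_rot: [[-1.0, 0.013, 0.001], [0.013, 1.0, -0.001], [-0.001, -0.001, -1.0]]
contact_force: [-0.4, -0.3, 0.1]
width: 0.177
clk 2.6 pos [422.2   1.   50.4] tilt [ 0.001 -0.001 -1.   ] F [-0.4 -0.3  0.1] w 0.177
shift mm [-156.8    2.9    2.6] tool y angle to +x 0.72 spin needed 3.08
```

View pics/s2.png

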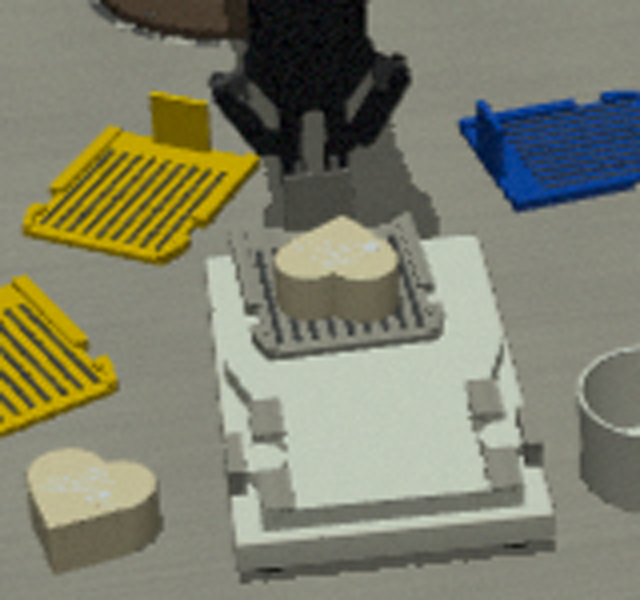

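The fingers are just short of touching the tab and centred on it. Now I start a slow push with gradual rotation.

```bash
python3 -m jog '{"travel":[[-0.002,0,0.001],[-0.005,0,0.002],[-0.009,0,0.002],[-0.013,0.001,0.002],[-0.017,0.001,0.002],[-0.022,0.001,0.002],[-0.027,0.001,0.002],[-0.032,0.001,0.002]],"spin":[0,0,0,0.3,0.6,0.9,1.2,1.5],"claw":[0.82,0.82,0.82,0.82,0.82,0.82,0.82,0.82]}'
cat > look.py <<'E'
import sys,cv2
from h import *
go([590-11,2,48],3.8)
im=snapshot('scene')[:,:,::-1]; t=snapshot('top')[:,:,::-1]
a=cv2.resize(im[200:330,225:355],(400,400),interpolation=cv2.INTER_CUBIC)
b=cv2.resize(t[168:308,275:415],(400,400),interpolation=cv2.INTER_CUBIC)
cv2.imwrite(f'pics/{sys.argv[1]}.png',np.hstack([a,cv2.convertScaleAbs(b,alpha=1.25)]))
E
python3 look.py k1
```

```text
clock: 3.45
ee_pos: [455.2, 1.6, 48.4]
ee_rot: [[-0.999, 0.039, 0.001], [0.039, 0.999, -0.001], [-0.002, -0.001, -1.0]]
contact_force: [-1.0, 0.0, -0.5]
width: 0.181
clk 3.45 pos [455.2   1.6  48.4] tilt [ 0.001 -0.001 -1.   ] F [-1.   0.  -0.5] w 0.181
shift mm [-123.7    5.2    0.6] tool y angle to +x 2.24 spin needed 1.56
```

View pics/k1.png

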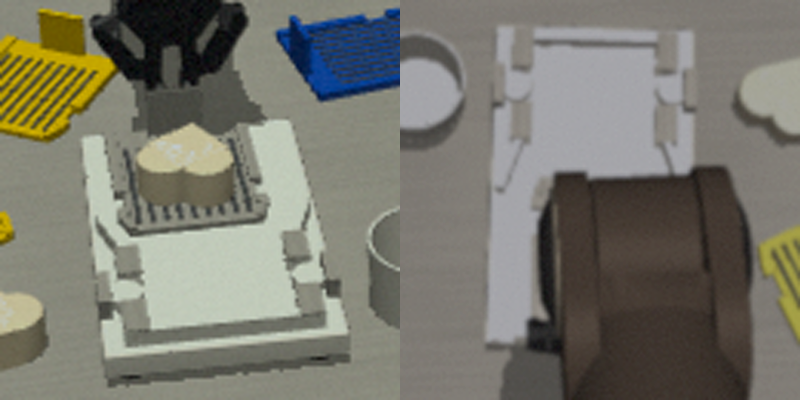

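Tray follows straight, with its front entering the flares at k1 (130–265,225) and the cheese flat. The top view is now blocked by the arm. Continue.

```bash
python3 -m jog '{"travel":[[-0.004,0,0],[-0.009,0.001,0],[-0.014,0.001,0],[-0.019,0.002,0],[-0.024,0.002,0],[-0.029,0.002,0],[-0.034,0.003,0],[-0.038,0.003,0]],"spin":[0.3,0.6,0.9,1.2,1.5,1.6,1.6,1.6],"claw":[0.82,0.82,0.82,0.82,0.82,0.82,0.82,0.82]}' 
python3 look.py k2
```

```text
clock: 4.35
ee_pos: [494.4, 3.2, 48.7]
ee_rot: [[-0.998, 0.067, 0.003], [0.067, 0.998, -0.001], [-0.003, -0.001, -1.0]]
contact_force: [-3.7, 1.2, 1.2]
width: 0.177
clk 4.35 pos [494.4   3.2  48.7] tilt [ 0.003 -0.001 -1.   ] F [-3.7  1.2  1.2] w 0.177
shift mm [-84.5   4.4   1. ] tool y angle to +x 3.82 spin needed -0.02
```

View pics/k2.png

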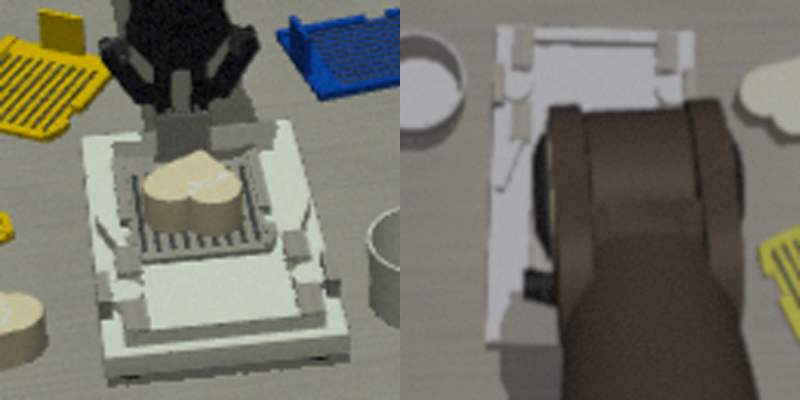

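The tray front is at the straight guides near the -y side (k2 125,258), with the force at 3.7 N. Continue.

```bash
python3 -m jog '{"travel":[[-0.004,0,0],[-0.008,0.001,0],[-0.012,0.001,0],[-0.016,0.002,0],[-0.020,0.002,0],[-0.024,0.002,0],[-0.028,0.002,0],[-0.032,0.002,0]],"spin":[0,0,0,0,0,0,0,0],"claw":[0.82,0.82,0.82,0.82,0.82,0.82,0.82,0.82]}' 
python3 look.py k3
```

```text
clock: 5.25
ee_pos: [527.4, 3.0, 49.0]
ee_rot: [[-0.998, 0.067, 0.004], [0.067, 0.998, -0.001], [-0.004, -0.001, -1.0]]
contact_force: [-1.6, 0.9, -0.3]
width: 0.185
clk 5.25 pos [527.4   3.   49. ] tilt [ 0.004 -0.001 -1.   ] F [-1.6  0.9 -0.3] w 0.185
shift mm [-51.6   2.5   1.1] tool y angle to +x 3.83 spin needed -0.03
```

View pics/k3.png

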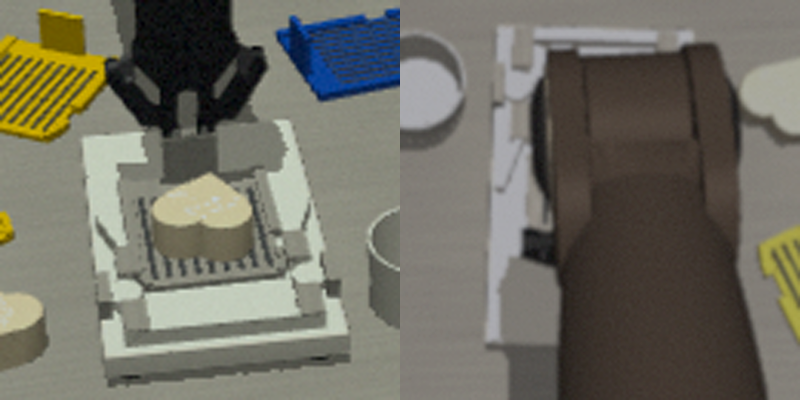

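The tray is under the first lips (k3 front edge ~ (130–288,283)), sliding freely, and the catches are next. I push slowly through the catch zone.

```bash
python3 -m jog '{"travel":[[-0.004,0,0],[-0.008,0,0],[-0.012,0,0],[-0.016,0,0],[-0.020,0,0],[-0.024,0,0],[-0.028,0,0],[-0.032,0,0]],"spin":[0,0,0,0,0,0,0,0],"claw":[0.82,0.82,0.82,0.82,0.82,0.82,0.82,0.82]}' 
python3 look.py k4
```

```text
clock: 6.15
ee_pos: [558.0, 1.1, 49.2]
ee_rot: [[-0.998, 0.066, 0.001], [0.066, 0.998, -0.001], [-0.001, -0.001, -1.0]]
contact_force: [-10.4, 2.1, 5.5]
width: 0.18
clk 6.15 pos [558.    1.1  49.2] tilt [ 0.001 -0.001 -1.   ] F [-10.4   2.1   5.5] w 0.18
shift mm [-20.9   2.3   1.2] tool y angle to +x 3.81 spin needed -0.01
```

View pics/k4.png

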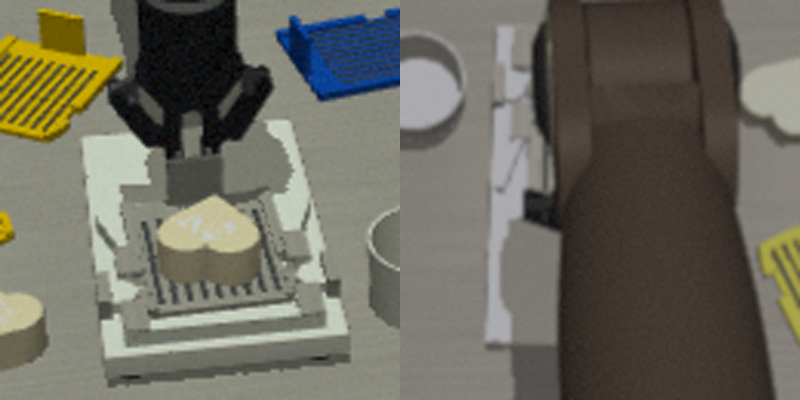

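Catches are being pressed (10 N) and the cheese is flat. About 20 mm remains, so I push in finer steps and watch the force.

```bash
python3 -m jog '{"travel":[[-0.003,0,0],[-0.006,0.0005,0],[-0.009,0.0005,0],[-0.012,0.001,0],[-0.014,0.001,0],[-0.016,0.001,0]],"spin":[0,0,0,0,0,0],"claw":[0.82,0.82,0.82,0.82,0.82,0.82]}' 
python3 look.py k5
```

```text
clock: 6.85
ee_pos: [576.3, 1.0, 49.4]
ee_rot: [[-0.998, 0.067, 0.004], [0.067, 0.998, -0.001], [-0.004, -0.0, -1.0]]
contact_force: [-2.9, 0.8, 1.4]
width: 0.182
clk 6.85 pos [576.3   1.   49.4] tilt [ 0.004 -0.001 -1.   ] F [-2.9  0.8  1.4] w 0.182
shift mm [-2.6  1.2  1.4] tool y angle to +x 3.82 spin needed -0.02
```

View pics/k5.png

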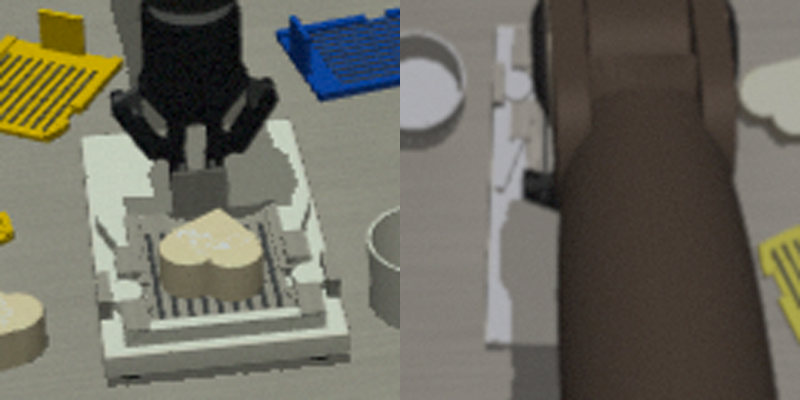

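The force fell to 3 N and the noses at k5 (125,290) and (307,272) have moved inward: they have snapped, or are starting to. Take a sharper view.

```bash
cat > z.py <<'E'
import sys,cv2
from h import *
go([590-11,2,48],3.8)
im=snapshot('scene')[:,:,::-1]
cv2.imwrite(f'pics/{sys.argv[1]}.png',cv2.resize(im[255:325,250:340],(771,600),interpolation=cv2.INTER_CUBIC))
E
python3 z.py z1
```

```text
clk 6.95 pos [576.4   0.9  49.4] tilt [ 0.004 -0.001 -1.   ] F [ 0.4 -0.2 -0.9] w 0.176
shift mm [-2.5  1.2  1.4] tool y angle to +x 3.82 spin needed -0.02
```

View pics/z1.png

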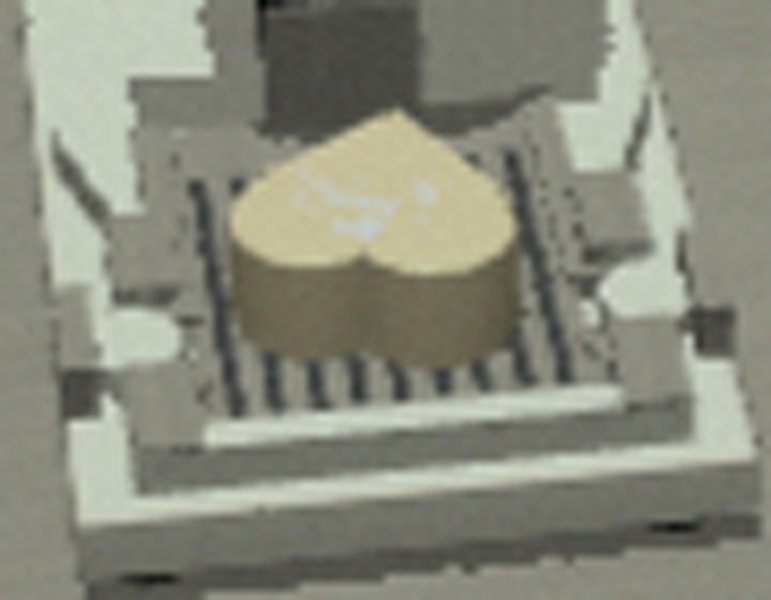

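The noses sit in the notches (z1 (145,340) and (640,290)), with the tray front right against the stop strip. The push force is now ~0, so I nudge a few mm further to feel whether it is seated.

```bash
python3 -m jog '{"travel":[[-0.001,0,0],[-0.002,0,0],[-0.002,0,0]],"spin":[0,0,0],"claw":[0.82,0.82,0.82]}'; python3 -m jog '{"travel":[[-0.001,0,0],[-0.0015,0,0],[-0.0015,0,0]],"spin":[0,0,0],"claw":[0.82,0.82,0.82]}'; python3 z.py z2
```

```text
clock: 7.3
ee_pos: [577.7, 1.0, 49.4]
ee_rot: [[-0.998, 0.066, 0.003], [0.066, 0.998, -0.0], [-0.003, 0.0, -1.0]]
contact_force: [-4.3, 2.6, 2.4]
width: 0.179
clock: 7.6
ee_pos: [578.2, 1.4, 49.4]
ee_rot: [[-0.998, 0.066, 0.002], [0.066, 0.998, 0.001], [-0.002, 0.001, -1.0]]
contact_force: [-5.9, 3.7, 3.7]
width: 0.181
clk 7.6 pos [578.2   1.4  49.4] tilt [ 0.002  0.001 -1.   ] F [-5.9  3.7  3.7] w 0.181
shift mm [-0.8  0.7  1.4] tool y angle to +x 3.79 spin needed 0.01
```

View pics/z2.png

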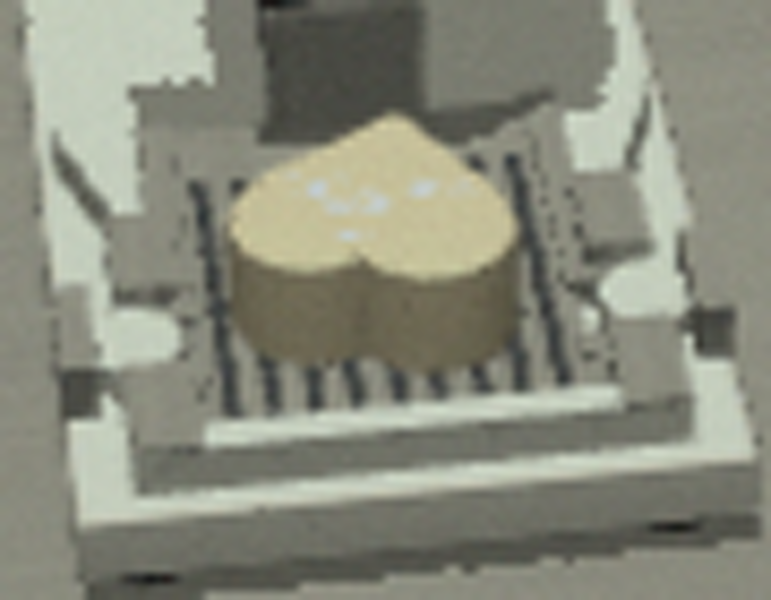

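The tray barely moves while the force climbs to 6 N: it is held by the catches or the stop. Back off and retract, then check from above.

```bash
python3 -m jog '{"travel":[[0.004,0,0],[0.012,0,0],[0.024,0,0],[0.036,0,-0.006],[0.04,0,-0.036],[0.04,0,-0.076],[0.04,0,-0.120],[0.05,0,-0.160]],"spin":[0,0,0,0,0,0,0,0],"claw":[0.82,0.82,0.82,0.82,0.82,0.82,0.82,0.82]}'; python3 -c "
from h import *
go([350,250,230],3.8)"
```

```text
clock: 8.45
ee_pos: [527.7, 4.5, 211.7]
ee_rot: [[-0.998, 0.066, 0.003], [0.066, 0.998, 0.0], [-0.003, 0.001, -1.0]]
contact_force: [0.9, 0.3, -0.4]
width: 0.179
clk 8.45 pos [527.7   4.5 211.7] tilt [ 0.003  0.    -1.   ] F [ 0.9  0.3 -0.4] w 0.179
shift mm [193.5 233.2 -18.8] tool y angle to +x 3.8 spin needed -0.0
```

```bash
python3 -m jog '{"travel":[[0.03,0.03,-0.02],[0.06,0.06,-0.02],[0.09,0.09,-0.02],[0.12,0.12,-0.02],[0.15,0.15,-0.02],[0.18,0.18,-0.02],[0.19,0.21,-0.02],[0.19,0.23,-0.02]],"spin":[0,0,0,0,0,0,0,0],"claw":[0.82,0.82,0.82,0.82,0.82,0.82,0.82,0.82]}'
python3 - <<'E'
from h import *
import cv2
t=snapshot('top')[:,:,::-1]; s=snapshot('scene')[:,:,::-1]
cv2.imwrite('pics/t9.png',t); cv2.imwrite('pics/s9.png',s)
cv2.imwrite('pics/f1.png',cv2.convertScaleAbs(cv2.resize(t[168:308,290:395],(450,600),interpolation=cv2.INTER_CUBIC),alpha=1.3))
E
```

```text
clock: 9.25
ee_pos: [351.0, 247.7, 232.1]
ee_rot: [[-0.998, 0.064, 0.005], [0.064, 0.998, 0.002], [-0.004, 0.002, -1.0]]
contact_force: [0.8, -0.0, -0.6]
width: 0.179
```

View pics/f1.png

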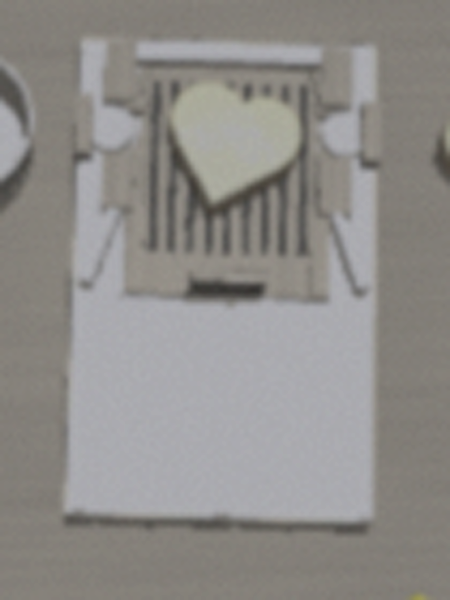

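View pics/s9.png

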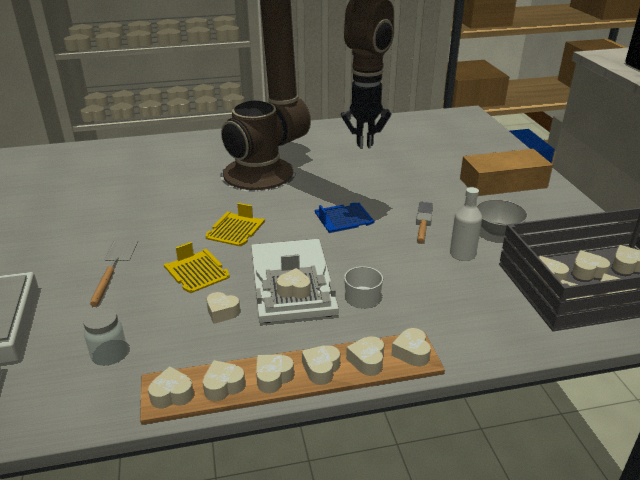

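Run:
```python
from h import *
import cv2
k=105/450
R=lambda p,z:ray("top",((p[0]+.5)*k-.5+290,(p[1]+.5)*k-.5+168),z)
r=(R((66,515),30)+R((371,522),30))/2; f=(R((82,38),30)+R((377,44),30))/2
u=(f-r)/np.linalg.norm(f-r)
for n,p,z in(("trayRL",(127,295),35),("trayRR",(328,299),35),("tabtop rear",(228,297),75),("trayfrontL",(146,68),35),("trayfrontR",(320,73),35)):
    print(n,"stand x",round(float((R(p,z)-r)@u)-200,1))
a=cv2.imread("pics/top0.png");b=cv2.imread("pics/t9.png")
h=lambda i:cv2.convertScaleAbs(cv2.resize(i[172:222,300:385],(680,400) if 0 else (680,400),interpolation=cv2.INTER_CUBIC)[:290],alpha=1.3)
cv2.imwrite("pics/cmp.png",np.vstack([h(a),h(b)]))
d=cv2.absdiff(a,b).max(2); d=cv2.medianBlur(d,3)
n,_,st,_=cv2.connectedComponentsWithStats((d>30).astype(np.uint8))
print([s.tolist() for s in st[1:] if s[4]>15])
```

```text
trayRL stand x -71.1
trayRR stand x -69.7
tabtop rear stand x -79.3
trayfrontL stand x 68.8
trayfrontR stand x 69.0
[[322, 186, 42, 42, 837], [332, 232, 21, 6, 88], [320, 241, 49, 51, 1637], [109, 270, 212, 203, 19905], [335, 296, 21, 5, 89], [255, 346, 8, 3, 16], [0, 427, 213, 53, 7168], [379, 461, 6, 11, 21], [336, 462, 13, 8, 33], [355, 463, 15, 6, 33]]
```

View pics/cmp.png

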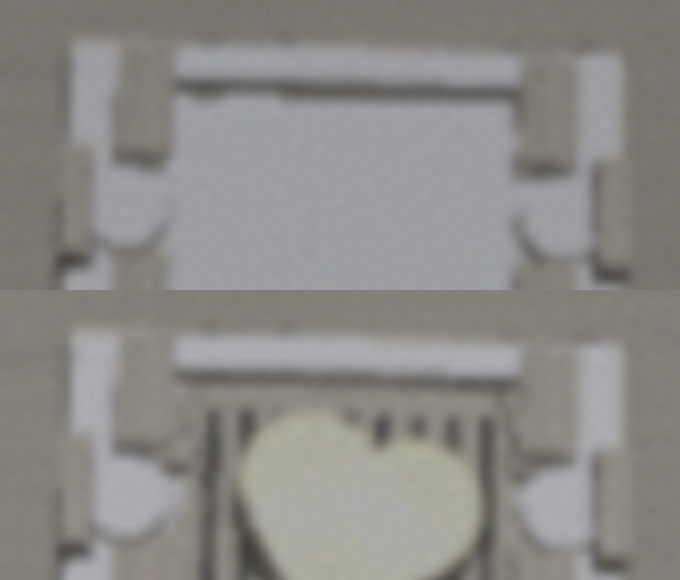

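The tray's edges measure at stand x ≈ -70.4 / +69 (home is -70 / +70). Both noses are out as far as when free, and no bystander has changed. Handing in.

```bash
python3 -c "
from cell import *
print(job_done(), get_obs()['clock'])"
```

```text
the job is handed in; nothing more can be done
the job is handed in; nothing more can be done
```

The tray, with the cheese lying flat on it, is home under the steel lips with both side catches in its notches. I pushed it by its rear tab with the two nearly closed fingers, then backed off and raised the arm clear. I handed the job in after about 9.4 s.

**Final position:** in the top view the tray's rear edge is at stand x ≈ -70 mm and its front at ≈ +69 mm, against -70 and +70 when home. That agrees within the calibration's 2 mm or so.

**Catches:** the push force rose to about 10 N while the catches were pressed aside, then dropped to about 0 when they snapped in. Nudging further raised it to 6 N with under 1 mm of movement. In the pictures both noses stand out about as far as before the job. The left one looked slightly farther in, but contrast there is low.

**Bystanders:** before and after pictures differ only at the tray, the arm and its shadow.

**Disagreement:** the two cameras differed by about 5 mm in x for the stand, so I relied on force and the final views for the last stretch. The tab's top also measured about 9 mm behind where it should be. I put that down to a rough pixel pick, since the tray's own edges agree with home.

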